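Fish a dropped spacer ring out from under a circuit-board rack

ROBOT

A 7-joint arm with a two-finger parallel gripper is mounted at the origin on the work surface. World frame = base frame: x ahead of the robot, y to its left, z up, the work surface at z = 0. Lengths are in m, angles in rad, forces in N, time in s.
With the tool pointing down it reaches from about 0.4 to 0.85 m from the base axis. Payload 4.5 kg.
Tool frame: the origin (TCP) lies midway between the tips of the shut fingers; the grasp point (between the pads) lies 19 mm behind it; z points along the fingers, y is the direction in which the jaws open and shut (so a half turn about z gives the same grasp; the last joint's range is limited). The gripper opens to 85 mm and grips with 20 to 120 N. Pads are 22 mm wide; open, the fingers measure 114 mm over their backs; the gripper's body (76 mm by 85 mm) begins 54 mm behind the grasp point. The pads swing forward as they close: fully open they stand 13 mm farther back than shut.
Start: joints at [-1.2, 0.689, -0.195, 1.565, 0.157, 0.902, -0.215], TCP at [0.207, 0.59, 0.231] pointing down, gripper open.
Joint ranges: [-3.01, 3.01], [-0.46, 2.08], [-1.47, 1.51], [0.13, 2.56], [-1, 4.14], [0.04, 2.09], [-2.66, 2.66]. Speed limits (rad/s): [2.57, 2.57, 3.14, 3.14, 3.14, 3.14, 3.14].

INTERFACE

Orientations are given as a unit quaternion [x, y, z, w].
In Python, from bench import * gives the robot as it stands. The module is installed in compiled form; this text tells all that it offers.
- The arm moves only by the tool apply_moves, never from a script. Its argument "moves" is text: rows parted by semicolons, each of 7 numbers parted by spaces: the shift along the tool's x, y, z in units of 40 mm (1.0 is 40 mm), then the turn, a rotation vector about the tool's x, y, z in units of 0.15 rad (1.0 is 0.15 rad), then the opening, from 0 (shut) to 1 (fully open). A call has 1 to 20 rows; each row shifts and turns the pose as measured when the row begins, along the tool's axes as they then stand; what a row does not reach is not made up. A row lasts 1/10 s, in which the tool goes at most 50 mm and 8.59 degrees, less where a joint would pass 70% of its speed; a pose out of reach is approached as far as the arm can. A call with a number of a shift or a turn outside -1 to 1 is refused whole. A call with a gripper value outside its range is refused whole. The fingers move at their own pace and stop on an object; "newtons" is the grip in N (left out, the last holds). Time passes only in rows, so rows that do not move let the fingers close. It gives the time, the measured TCP pose, the force and the opening at its end, in the units of the state.
- get_state(): the state, without advancing time (a new reading comes with each control period).
- grab_frame(name): name is "scene" or "side" or "wrist"; returns the picture (420x560x3 uint8, blue, green, red); there is no depth.
- get_calibration(name): a dict with "fovy" (degrees; the focal length in pixels is half the picture's height over the tangent of half this angle, whatever the lens; pixels are square), "cx", "cy" (the principal point, pixels), "cam_to_world" (4x4, takes a point from camera to world coordinates). Camera axes: x right, y down, z forward; pixel columns grow to the right and rows downward; lengths in m; the calibration is good to about 2 mm. A picture is of the moment at which its call begins: read the wrist's pose just before it. get_calibration takes no time and is no camera call; for the wrist camera it gives the pose at the moment of the call.
- close_job(): hands the job in, once; it reports no verdict.
The state is a dict: "t": time; "joint_positions": joint angles; "qd": joint speeds; "joint_torque": joint torques, N m; "ee_pos": TCP position; "tcp_rot": TCP orientation; "force": force on the tool from outside, world axes, zero at the start; "ft_torque": the same for the moment, N m; "gripper_width": finger opening in m.
Only numpy, scipy, OpenCV 4.12 (cv2) and the standard library are available. Lean on these libraries where they do the work, as an engineer would, in place of code of your own. Each camera call takes 0.05 s, during which the arm holds its last target. There are 200 camera calls.

TASK

A steel spacer ring has been dropped and lies hidden under the low shelf of the circuit-board rack, on one side or the other of a delicate sprung support post. Take the flat probe by its handle, reach in under the shelf near one end, feel your way gently sideways and drag the ring out with the probe's foot onto the bare front plate, without banging the rack or forcing the post out of place. Then set the probe down on the bare bench, standing flat on its blade as it did at first and clear of the rack and the front plate; leave the ring lying on the front plate, and do not disturb the other things on the bench.

Things in the scene. Friction and masses are not known exactly. Their poses are not given: they have to be found in the camera images.
- rack: Low fixed rack, green circuit board on top. Origin: middle of the shelf's front edge, at bench level; +x runs in under the shelf, y along the front edge, z up. Base plate top z 5, shelf underside z 35 (30 high gap, open in front), depth x 0-130, end cheeks' inner faces y -172/172, low back rail's face x 122 (top z 17). Board up to z 60, corner rods z 66 (mm). Over 25 N from the probe strains it.
- gap_mid (a point): Point of the rack frame at x 45, y 0, z 20 mm, in the gap. HIDDEN in the gap, NOT measured: a post (axis x 45, y anywhere from -40 to 40 mm) and the dropped ring: steel, lying flat, outside diameter 32, bore 16, 14 mm high, 66 g, slides at under 1 N; its centre is 28 to 45 mm to the left OR right (y) of the post's axis, by chance, at x 33 to 55 mm. So |y| of the ring is at most 85 mm.
- post_side (a joint): Sideways shift (m, + towards the rack's +y) of the hidden support post under the shelf: a 12 mm thick round pin through the whole gap, standing on a stiff spring mount, 1.5 N per mm, at rest 0. It tells nothing of where the post stands. Pushed more than 8 mm (12 N) out of place it is damaged.
- post_depth (a joint): The same post's shift in depth (m, + towards the rack's +x), same spring, at rest 0, same limit of 8 mm either way.
- front_plate: Bare fixed aluminium plate on the bench directly in front of the rack, same origin and axes as the rack: x -130 to 0, y -182 to 182 mm, top 4.5 mm above the bench, practically level with the rack's base plate. The ring must end lying here; over 25 N from the probe is too hard.
- probe: Flat steel probe with upright black handle, loose, 0.18 kg, standing on the bench right of the rack. Origin: under the handle's middle, on the underside; +x along the blade to the foot, z up. Handle 50 (x) x 18 (y) x 75 mm high, pinched across y. Blade 10 mm wide, 6 thick, flush with the underside, ends at x 144.
- probe_foot (a point): Middle of the probe's anchor-shaped foot: x 137, z 3 mm in the probe frame. Two prongs, 6 mm thick and wide, run out to y -27 and 27 mm and lean back to the handle; tips' near side at about x 131. When the probe is pulled back, a prong catches a ring beside the blade, and also the post if that touches the blade; with the ring between blade and post it clears the post.
- probe_grip (a point): Grip point in the middle of the probe's handle, 48 mm above the underside.
- screwdriver: Screwdriver lying on the bench to the left, a bystander; origin under its middle.
- meter: Grey hand-held multimeter, 140 x 75 x 32 mm, lying on the bench to the left, a bystander; origin under its middle.
- fan: Black cooling fan, 80 x 80 x 25 mm, standing on edge on the bench at the far right, a bystander; origin under its middle.
Things that resemble listed ones, but are neither listed nor needed, are in the scene too. Leave any purple or red look-alike of the probe alone.

How it is judged:
On the way:
1. the probe's foot is in under the shelf (x of probe_foot in the frame of rack above 0.04 m and z of probe_foot in the frame of rack below 0.035 m and y of probe_foot in the frame of rack between -0.172 and 0.172 m), for 0.2 s.
At the end, for the whole second after the job is handed in: the dropped ring lies on the front plate (the plate carries at least 0.4 N of the ring's 0.65 N weight and nothing else), and the probe stands released, at rest and flat on the bench (tilt under 0.1 rad, underside within 4 mm of the bench), touching neither the rack nor the front plate (contact force between front_plate and anything else between 0.4 and 1 N and contact force between each of front_plate, rack and probe below 0.02 N and height (world z) of probe below 0.004 m and angle between probe's own z axis and vertical below 0.1 rad and linear speed of probe below 0.02 m/s).
It fails at once if the hidden support post is pushed more than 8 mm (12 N) out of place (value of joint any of post_side, post_depth above 0.008 m or value of joint any of post_side, post_depth below -0.008 m).
It fails at once if the probe presses on the rack with more than 25 N (contact force between probe and rack above 25 N).
It fails at once if the probe presses on the front plate with more than 25 N (contact force between probe and front_plate above 25 N).
It fails at once if the robot itself bumps the rack (contact force between any of the arm, the fingers and rack above 5 N).
It fails at once if a bystander is moved by more than 20 mm (distance of any of screwdriver, meter, fan from where it was at the start of the episode above 0.02 m).
It also fails if it takes over 72 s, if anything falls off the work surface, if the arm or the gripper's body presses on something with over 40 N, if the wrist force passes 120 N, or if a joint passes its speed limit or range.

## Working session

There is one attempt and no reset: what is moved stays moved. The work goes in short steps, Python scripts to look and compute and a tool call to move; the robot and the scene stay as the last step left them, time stands still between calls to the robot, and variables do not carry over. Pictures are saved under pics/ and viewed, about 8 in all and at most 12, crops included, and the job is handed in when it is done.

Besides the shell and the picture viewer there is one more tool, called after ">>>" as a command line: name --argument value ..., lists and objects as JSON in quotes. apply_moves: Moves the arm, as the interface text tells. Shifts and turns lie within -1 to 1; 1 stands for 40 mm of shift or 0.15 rad of turn. Its arguments: {"type":"object","properties":{"moves":{"type":"string"},"newtons":{"type":"number"}},"required":["moves"]}

```bash
mkdir -p pics; python3 - <<'E'
from bench import *
import cv2,numpy as np
s=get_state();print({k:np.round(v,3).tolist() for k,v in s.items()})
for n in("scene","side"):
    f=grab_frame(n);cv2.imwrite(f"pics/{n}0.png",f)
    c=get_calibration(n);print(n,c["fovy"],c["cx"],c["cy"],np.round(c["cam_to_world"],3).tolist())
E
```

```text
{'t': 0.0, 'joint_positions': [-1.2, 0.69, -0.195, 1.566, 0.157, 0.903, -0.215], 'qd': [0.001, -0.001, 0.0, 0.0, 0.001, -0.001, 0.001], 'joint_torque': [0.0, -53.962, -1.267, -15.854, 0.009, 0.01, 0.0], 'ee_pos': [0.206, 0.589, 0.23], 'tcp_rot': [0.168, 0.986, -0.001, -0.0], 'force': [-0.33, 0.851, 0.135], 'ft_torque': [-0.034, -0.013, -0.035], 'gripper_width': 0.085}
scene 51.992907375849825 279.13159217532467 212.8200623239832 [[0.82, 0.443, -0.362, 0.9], [0.572, -0.646, 0.506, -0.551], [-0.009, -0.622, -0.783, 0.905], [0.0, 0.0, 0.0, 1.0]]
side 53.178853599602704 277.36851165823555 213.40886385255797 [[0.976, -0.151, 0.158, 0.299], [-0.218, -0.701, 0.679, -0.828], [0.008, -0.697, -0.717, 0.929], [0.0, 0.0, 0.0, 1.0]]
```

View pics/scene0.png

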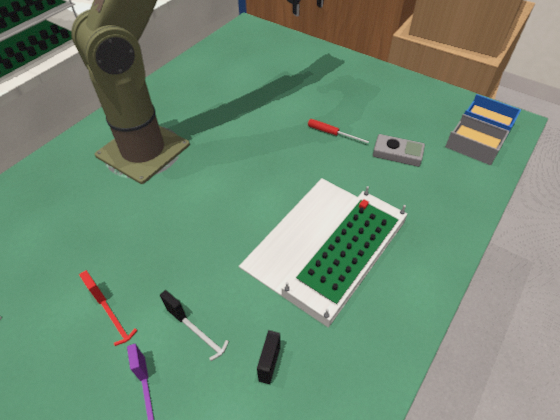

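View pics/side0.png

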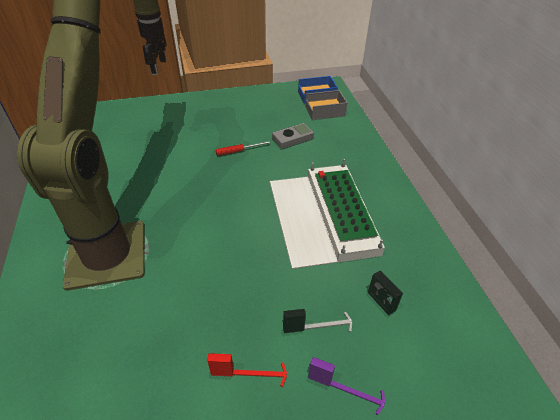

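Candidates for the probe in the scene view: black handle with a steel blade (173,305), red (93,288), purple (138,362). The black block at (269,357) is the fan. The description fits the one at (173,305), so I'll check it in a close crop.

```bash
python3 - <<'E'
import cv2,numpy as np
s=cv2.imread("pics/scene0.png");d=cv2.imread("pics/side0.png")
a=cv2.resize(s[170:370,150:420],None,fx=2.9,fy=2.9,interpolation=cv2.INTER_CUBIC)
b=cv2.resize(d[155:345,260:410],None,fx=3,fy=3,interpolation=cv2.INTER_CUBIC)
cv2.imwrite("pics/c1.png",a);cv2.imwrite("pics/c2.png",b)
E
```

```text
(no output)
```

View pics/c1.png

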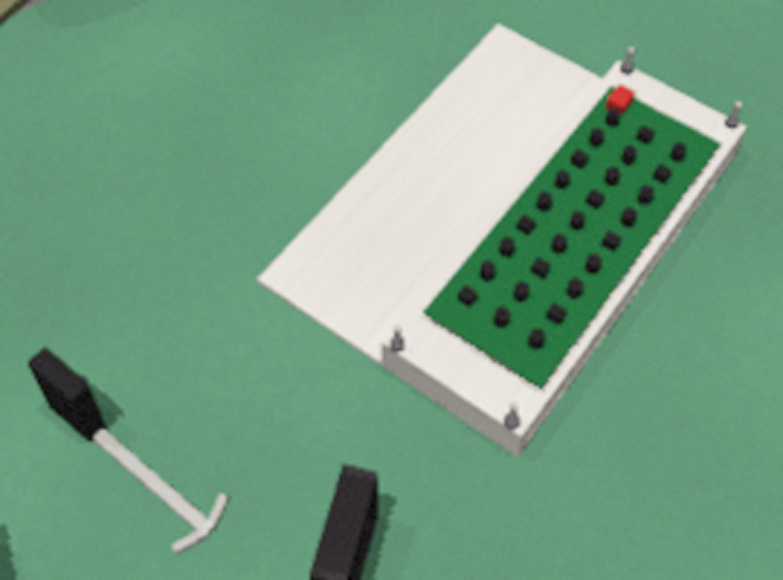

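View pics/c2.png

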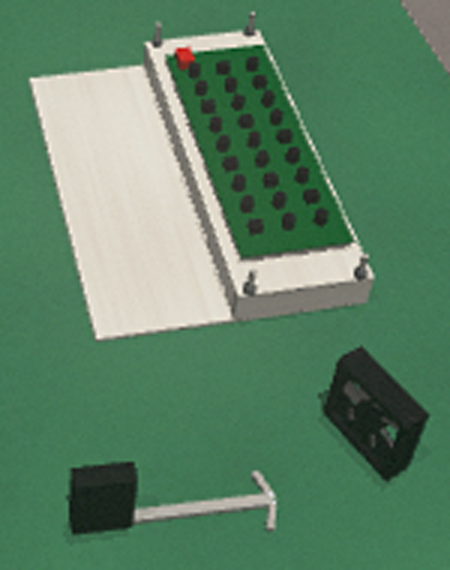

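```bash
cat > h.py <<'E'
from bench import *
import cv2,numpy as np
from scipy.optimize import least_squares
from scipy.spatial.transform import Rotation as R
C={n:get_calibration(n) for n in("scene","side")}
def proj(n,P,c=None):
    c=c or C[n];M=np.linalg.inv(c["cam_to_world"]);f=210/np.tan(np.radians(c["fovy"]/2))
    p=np.atleast_2d(P)@M[:3,:3].T+M[:3,3];return p[:,:2]/p[:,2:]*f+[c["cx"],c["cy"]]
def wld(q,P):
    P=np.atleast_2d(np.array(P,float))/1000;c,s=np.cos(q[2]),np.sin(q[2])
    return np.c_[q[0]+c*P[:,0]-s*P[:,1],q[1]+s*P[:,0]+c*P[:,1],P[:,2]]
def fit(obs,q0):
    def f(q): return np.concatenate([(proj(n,wld(q,P))[0]-u) for n,P,u in obs])
    r=least_squares(f,q0,loss="soft_l1");return r.x,r.fun.reshape(-1,2)
def loc(q,w):
    c,s=np.cos(q[2]),np.sin(q[2]);d=np.array(w[:2])-q[:2];return np.array([c*d[0]+s*d[1],-s*d[0]+c*d[1]])*1000
E
python3 - <<'E'
from h import *
a=lambda x,y:np.array([x,y])/2.9+[150,170]
b=lambda x,y:np.array([x,y])/3+[260,155]
rack=[("scene",(-130,182,4.5),a(498,24)),("scene",(-130,-182,4.5),a(259,279)),("scene",(0,-182,4.5),a(384,360)),
("side",(-130,182,4.5),b(32,78)),("side",(-130,-182,2),b(98,339)),("side",(0,-182,4.5),b(236,319)),("scene",(130,-182,0),a(518,454)),("side",(130,-182,0),b(370,300))]
q,r=fit(rack,[.75,-.05,0]);print(q,np.degrees(q[2]));print(r.round(1))
pr=[("scene",(140,0,6),a(212,527)),("scene",(133,27,6),a(225,497)),("scene",(133,-27,6),a(176,549)),("scene",(25,0,6),a(99,434)),
("side",(140,0,6),b(271,497)),("side",(133,27,6),b(256,474)),("side",(133,-27,6),b(272,528)),("side",(25,0,6),b(134,514)),("side",(-25,-9,0),b(72,532)),("side",(25,-9,0),b(134,527))]
q,r=fit(pr,[.4,-.35,0]);print(q,np.degrees(q[2]));print(r.round(1))
E
```

```text
[ 0.63537208  0.01674398 -0.03701007] -2.120521054897326
[[ 0.1 -0.2]
 [-0.2  0. ]
 [-0.5  0.9]
 [-0.6 -0.6]
 [-0.  -0.3]
 [-0.1 -0.8]
 [ 0.4  1.1]
 [-0.6  0.1]]
[ 0.45907124 -0.33743631 -0.08804134] -5.044396923870619
[[-2.2  0.3]
 [-0.2 -0.9]
 [-1.3  0.3]
 [ 0.  -0.1]
 [ 0.4 -0.2]
 [-0.1 -1.8]
 [ 0.  -0.3]
 [ 0.  -0.6]
 [ 0.9  0.4]
 [ 0.5 -0.3]]
```

```bash
cat >> h.py <<'E'
RK=np.array([0.6354,0.0167,-0.0370]); PR=np.array([0.4591,-0.3374,-0.0880])
def plan(xyz,yaw):
    "units to go: probe-type grasp pose, tool y along frame y at yaw, tool down"
    s=get_state();T=R.from_quat(s["tcp_rot"]);c,n=np.cos(yaw),np.sin(yaw)
    G=R.from_matrix(np.array([[-c,-n,0],[-n,c,0],[0,0,-1]]).T.T)
    print("t",round(s["t"],2),"pos",np.round(s["ee_pos"],4),"F",np.round(s["force"],2),"M",np.round(s["ft_torque"],2),"w",round(s["gripper_width"],4))
    print("shift",(T.inv().apply(np.array(xyz)-s["ee_pos"])/.04).round(3),"turn",((T.inv()*G).as_rotvec()/.15).round(3))
E
echo ok
```

```text
ok
```

>>> apply_moves --moves "-0.93 -0.44 0 0 0 0 1;-0.93 -0.44 0 0 0 0 1;-0.93 -0.44 0 0 0 0 1;-0.93 -0.44 0 0 0 0 1;-0.93 -0.44 0 0 0 0 1;-0.93 -0.44 0 0 0 0 1;-0.93 -0.44 0 0 0 0 1;-0.93 -0.44 0 0 0 0 1;-0.93 -0.44 0 0 0 0 1;-0.93 -0.44 0 0 0 0 1;0 0 0 0 0 -0.83 1;0 0 0 0 0 -0.83 1"

```text
t: 1.3
ee_pos: [0.5083, 0.2878, 0.2234]
tcp_rot: [0.038, 0.999, -0.004, -0.004]
force: [-1.2, 0.8, 0.9]
gripper_width: 0.0854
```

```bash
python3 -c "
from h import *
plan([.459,-.337,.14],-.088)"
```

```text
t 1.3 pos [0.5083 0.2878 0.2234] F [-1.16  0.81  0.86] M [ 0.02 -0.07  0.02] w 0.0854
shift [ 1.3000e-02 -1.5648e+01  2.2280e+00] turn [-0.061 -0.05   0.073]
```

>>> apply_moves --moves "0 -0.98 0 0 0 0 1;0 -0.98 0 0 0 0 1;0 -0.98 0 0 0 0 1;0 -0.98 0 0 0 0 1;0 -0.98 0 0 0 0 1;0 -0.98 0 0 0 0 1;0 -0.98 0 0 0 0 1;0 -0.98 0 0 0 0 1;0 -0.98 0 0 0 0 1;0 -0.98 0 0 0 0 1;0 -0.98 0 0 0 0 1;0 -0.98 0 0 0 0 1;0 -0.98 0.5 0 0 0 1;0 -0.98 0.5 0 0 0 1;0 -0.98 0.5 0 0 0 1;0 -0.98 0.5 0 0 0 1;0 0 0 0 0 0 1;0 0 0 0 0 0 1"

```text
t: 3.1
ee_pos: [0.456, -0.3646, 0.1381]
tcp_rot: [0.038, 0.999, -0.003, -0.007]
force: [-0.1, 0.7, -0.8]
gripper_width: 0.0854
```

```bash
python3 -c "
from h import *
plan([.459,-.337,.14],-.088)
c=get_calibration('wrist');f=grab_frame('wrist')
for P in [(-25,-9,75),(-25,9,75),(25,9,75),(25,-9,75),(140,0,6),(133,27,6),(133,-27,6)]:
  p=proj('w',wld(PR,P),c)[0];print(p.round());cv2.circle(f,tuple(int(v) for v in p),3,(0,0,255),1)
cv2.imwrite('pics/w1.png',f)"
```

```text
t 3.1 pos [ 0.456  -0.3646  0.1381] F [-0.09  0.66 -0.84] M [ 0.08 -0.08  0.  ] w 0.0854
shift [-0.022  0.695 -0.053] turn [-0.047 -0.098  0.077]
[320. 197.]
[351. 197.]
[346. 277.]
[317. 276.]
[318. 364.]
[349. 357.]
[287. 356.]
```

View pics/w1.png

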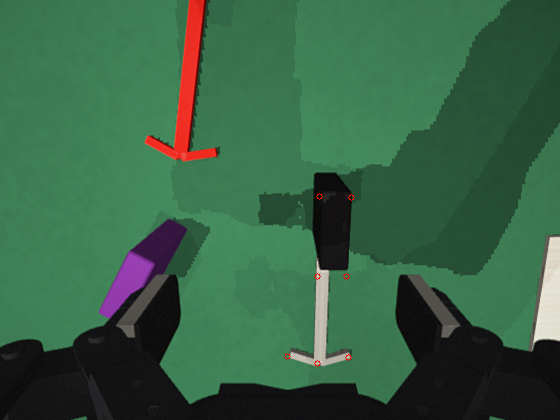

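Black handle with steel blade confirmed: foot at (318,362) matches the fit, and the handle top at (336,192–269) is within about 4 mm. The red and purple look-alikes are clear of the fingers.

>>> apply_moves --moves "0 0.69 0 -0.05 -0.1 0.08 1;0 0 0 0 0 0 1;0.02 0 0.8 0 0 0 1;0 0 0.8 0 0 0 1;0 0 0.8 0 0 0 1;0 0 0 0 0 0 1"

```text
t: 3.75
ee_pos: [0.4624, -0.3315, 0.044]
tcp_rot: [0.039, 0.999, -0.001, 0.004]
force: [-1.2, 0.6, 1.0]
gripper_width: 0.0855
```

```bash
python3 -c "
from h import *
plan([.458,-.337,.03],-.088)"
```

```text
t 3.75 pos [ 0.4624 -0.3315  0.044 ] F [-1.24  0.62  1.01] M [ 0.02  0.02 -0.03] w 0.0855
shift [ 0.102 -0.145  0.35 ] turn [-0.009  0.054  0.064]
```

>>> apply_moves --moves "0.1 -0.15 0.35 0 0.05 0.06 1;0 0 0 0 0 0 1;0 0 0 0 0 0 0;0 0 0 0 0 0 0;0 0 0 0 0 0 0;0 0 0 0 0 0 0;0 0 0 0 0 0 0;0 0 0 0 0 0 0;0 0 0 0 0 0 0" --newtons 80

```text
t: 4.65
ee_pos: [0.4614, -0.3386, 0.0353]
tcp_rot: [0.043, 0.999, -0.003, 0.004]
force: [-0.3, -0.7, -1.8]
gripper_width: 0.017
```

```bash
python3 -c "
from h import *
plan([.458,-.337,.03],-.088)"
```

```text
t 4.65 pos [ 0.4614 -0.3386  0.0353] F [-0.29 -0.65 -1.81] M [ 0.02 -0.01 -0.06] w 0.017
shift [0.089 0.032 0.131] turn [-0.032  0.054  0.008]
```

```bash
cat >> h.py <<'E'
OFF=loc(PR,[.4614,-.3386]); Z0=.0353
def foot(xr,yr,zu,dyaw=0):
    "xr,yr,zu mm: foot middle in rack frame, underside height"
    s=get_state();T=R.from_quat(s["tcp_rot"]).as_matrix();yw=np.arctan2(-T[0,1]*-1*-1,T[1,1])
    o=np.array(s["ee_pos"]);c,n=np.cos(yw),np.sin(yw)
    f=o[:2]+np.array([[c,-n],[n,c]])@(np.array([137,0])-OFF)/1000
    print("foot now rack",loc(RK,f).round(1),"under z",round((o[2]-Z0)*1000,1),"yaw-rack",round(yw-RK[2],4))
    y=RK[2]+dyaw;p=wld(RK,(xr,yr,0))[0][:2];c,n=np.cos(y),np.sin(y)
    t=p-np.array([[c,-n],[n,c]])@(np.array([137,0])-OFF)/1000
    plan([t[0],t[1],Z0+zu/1000],y)
E
python3 -c "
from h import *
foot(-30,-140,50)"
```

```text
foot now rack [ -26.2 -367.1] under z -0.0 yaw-rack -0.0498
t 4.65 pos [ 0.4614 -0.3386  0.0353] F [-0.29 -0.65 -1.81] M [ 0.02 -0.01 -0.06] w 0.017
shift [ 0.361  5.493 -1.28 ] turn [-0.034  0.053 -0.332]
```

>>> apply_moves --moves "0 0 -0.5 0 0 0 0;0 0 -0.7 0 0 0 0;0 0 0 0 0 0 0"

```text
t: 4.95
ee_pos: [0.4599, -0.3375, 0.0831]
tcp_rot: [0.043, 0.999, -0.002, 0.002]
force: [0.6, 0.7, -1.6]
gripper_width: 0.0173
```

```bash
python3 -c "
from h import *
foot(-30,-140,30)"
```

```text
foot now rack [ -27.8 -366.2] under z 47.8 yaw-rack -0.0495
t 4.95 pos [ 0.4599 -0.3375  0.0831] F [ 0.64  0.71 -1.57] M [-0.04 -0.09 -0.02] w 0.0173
shift [0.331 5.479 0.426] turn [-0.022  0.029 -0.33 ]
```

>>> apply_moves --moves "0.1 0.91 0 0 0 -0.33 0;0.05 0.91 0 0 0 0 0;0.05 0.91 0 0 0 0 0;0.05 0.91 0 0 0 0 0;0.05 0.91 0 0 0 0 0;0.05 0.91 0 0 0 0 0;0 0 0 0 0 0 0;0 0 0 0 0 0 0"

```text
t: 5.75
ee_pos: [0.4546, -0.1126, 0.0774]
tcp_rot: [0.019, 1.0, -0.002, 0.001]
force: [-0.4, -0.1, -1.5]
gripper_width: 0.0171
```

```bash
python3 -c "
from h import *
foot(-30,-140,12)
f=grab_frame('side');g=grab_frame('scene');cv2.imwrite('pics/s2.png',np.vstack([cv2.resize(f[190:310,260:410],None,fx=3,fy=3),cv2.resize(g[220:300,220:370],None,fx=3,fy=3)]))"
```

```text
foot now rack [ -41.3 -135.1] under z 42.1 yaw-rack -0.0015
t 5.75 pos [ 0.4546 -0.1126  0.0774] F [-0.41 -0.09 -1.52] M [-0.01 -0.02  0.03] w 0.0171
shift [-0.28  -0.123  0.755] turn [-0.026  0.015 -0.01 ]
```

View pics/s2.png

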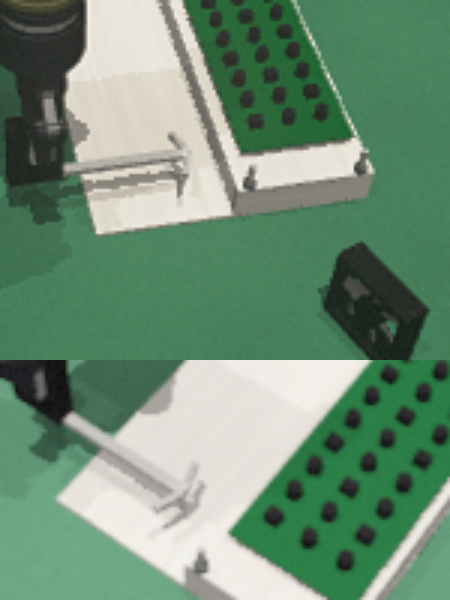

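```bash
python3 -c "
from h import *
for P in [(-34.3,-135.1,48),(-43,-108,48),(-43,-162,48)]:
  p=wld(RK,P);a=proj('side',p)[0];b=proj('scene',p)[0];print('side',((a-[260,190])*3).round(),'scene',((b-[220,220])*3+[0,360]).round())"
```

```text
side [191. 148.] scene [186. 491.]
side [174. 127.] scene [198. 462.]
side [189. 171.] scene [156. 509.]
```

>>> apply_moves --moves "-0.28 -0.12 0 0 0 0 0;0 0 0.5 0 0 0 0;0 0 0.2 0 0 0 0;0 0 0 0 0 0 0"

```text
t: 6.25
ee_pos: [0.4662, -0.1251, 0.0485]
tcp_rot: [0.025, 1.0, -0.003, 0.002]
force: [-0.5, 0.7, -1.1]
gripper_width: 0.0171
```

```bash
python3 -c "
from h import *
foot(-30,-140,9)"
```

```text
foot now rack [ -29.3 -148.8] under z 13.2 yaw-rack -0.0131
t 6.25 pos [ 0.4662 -0.1251  0.0485] F [-0.45  0.65 -1.11] M [ 0.05 -0.03  0.06] w 0.0171
shift [0.021 0.176 0.104] turn [-0.042  0.027 -0.087]
```

```bash
python3 -c "
from h import *
f=grab_frame('side');g=grab_frame('scene')
ps=wld(RK,[(-22,-149,19),(-31,-122,19),(-31,-176,19)])
A=cv2.resize(f[220:280,270:350],None,fx=7,fy=7,interpolation=2);B=cv2.resize(g[240:300,230:310],None,fx=7,fy=7,interpolation=2)
for i,(n,o,I) in enumerate([('side',[270,220],A),('scene',[230,240],B)]):
  for p in proj(n,ps): cv2.circle(I,tuple(int(v) for v in (p-o+.5)*7),4,(0,0,255),1)
cv2.imwrite('pics/s3.png',cv2.resize(np.hstack([A,B]),(800,300),interpolation=3))"
```

```text
(no output)
```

View pics/s3.png

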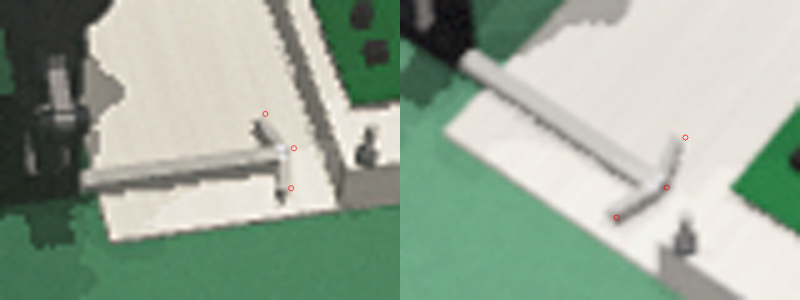

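```bash
python3 -c "
from h import *
P0=[(-22,-149,19),(-31,-122,19),(-31,-176,19)]
obs={'side':[(289,156),(258,122),(282,198)],'scene':[(663,186),(683,140),(614,217)]}
def g(d):
  r=[]
  for n,o,b in (('side',[270,220],0),('scene',[230,240],400)):
    p=proj(n,wld(RK,np.array(P0)+d));r.append(((p-o+.5)*5+[b,0]-np.array(obs[n])).ravel()/5)
  return np.concatenate(r)
s=least_squares(g,[0,0,0]);print(s.x,s.fun.round(1))
foot(-30,-140,9)"
```

```text
[-3.35799476  1.95935939 -7.70280545] [-0.7 -0.1 -0.  -0.2  0.1 -0.6  0.1  0.6 -0.2 -0.1 -0.1  0.4]
foot now rack [ -29.3 -148.4] under z 14.0 yaw-rack -0.0127
t 6.35 pos [ 0.4661 -0.1248  0.0493] F [-0.49 -0.02 -2.33] M [ 0.04  0.11 -0.02] w 0.0171
shift [0.02  0.168 0.123] turn [-0.042  0.03  -0.084]
```

```bash
python3 -c "
from h import *
x=-29.3-112
p=wld(RK,[(x,-148.5+1.4,19.5)])
print((proj('side',p)-[270,220]+.5)*5,(proj('scene',p)-[230,240]+.5)*5+[400,0])
f=lambda q:np.concatenate([((proj('side',wld(RK,q))[0]-[270,220]+.5)*5-[85,178]),((proj('scene',wld(RK,q))[0]-[230,240]+.5)*5+[400,0]-[468,60])])
s=least_squares(f,[x,-148,19]);print(s.x,s.fun.round(1))"
```

```text
[[ 83.8845836  174.54766953]] [[474.12588498  56.86808495]]
[-141.53909824 -151.24524921   21.5920386 ] [ 0.  0.  0. -0.]
```

The foot hangs about 7 mm low because the probe pitched roughly 0.06 rad in the grip. I'll correct this with the tool pitch, then check again.

```bash
sed -i 's/0,0,-1\]\]).T.T)/0,0,-1]]).T.T)*R.from_rotvec([0,-.06,0])/' h.py; python3 -c "
from h import *
foot(-30,-140,12)"
```

```text
foot now rack [ -29.3 -148.4] under z 14.0 yaw-rack -0.0127
t 6.35 pos [ 0.4661 -0.1248  0.0493] F [-0.49 -0.02 -2.33] M [ 0.04  0.11 -0.02] w 0.0171
shift [0.02  0.168 0.048] turn [-0.044 -0.37  -0.083]
```

>>> apply_moves --moves "0 0.17 0 -0.04 -0.37 -0.085 0;0 0 0 0 0 0 0;0 0 0 0 0 0 0"

```text
t: 6.65
ee_pos: [0.4673, -0.1191, 0.0506]
tcp_rot: [0.019, 0.999, -0.001, 0.031]
force: [0.6, -0.3, -2.2]
gripper_width: 0.017
```

```bash
cat > m.py <<'E'
from h import *
foot(-30,-140,9)
import sys
f=grab_frame('side');g=grab_frame('scene')
A=cv2.resize(f[220:280,270:350],None,fx=5,fy=5,interpolation=2);B=cv2.resize(g[240:300,230:310],None,fx=5,fy=5,interpolation=2)
cv2.imwrite('pics/s4.png',np.hstack([A,B]))
E
python3 m.py
```

```text
foot now rack [ -28.4 -141.1] under z 15.3 yaw-rack -0.0012
t 6.65 pos [ 0.4673 -0.1191  0.0506] F [ 0.57 -0.29 -2.22] M [ 0.03  0.1  -0.01] w 0.017
shift [0.05  0.023 0.155] turn [-0.009  0.018 -0.008]
```

View pics/s4.png

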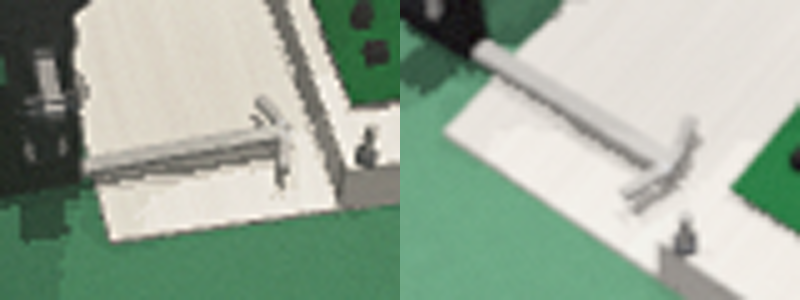

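```bash
python3 -c "
from h import *
def t(sd,sc,q0):
  f=lambda q:np.concatenate([((proj('side',wld(RK,q))[0]-[270,220]+.5)*5-sd),((proj('scene',wld(RK,q))[0]-[230,240]+.5)*5+[400,0]-sc)])
  s=least_squares(f,q0);print(s.x.round(1),s.fun.round(1))
t([292,130],[672,168],[-22,-141,20]);t([258,98],[691,121],[-30,-114,20]);t([283,182],[627,195],[-30,-168,20]);t([90,160],[483,46],[-140,-141,20])
foot(-30,-140,9)"
```

```text
[ -22.6 -144.    29.3] [ 0.  0.  0. -0.]
[ -33.2 -114.2   23.1] [ 1.   1.7  0.3 -1.6]
[ -34.  -164.7   16.1] [-3.4 -5.6 -0.9  5.5]
[-137.6 -143.9   28. ] [-0.3 -0.6 -0.1  0.6]
foot now rack [ -28.4 -141. ] under z 15.2 yaw-rack -0.0013
t 6.75 pos [ 0.4672 -0.119   0.0505] F [-0.41  0.2  -1.82] M [ 0.05  0.14 -0.01] w 0.017
shift [0.049 0.021 0.151] turn [-0.006  0.018 -0.008]
```

>>> apply_moves --moves "0 0 0.13 0 0 0 0;0 0 0 0 0 0 0;-0.4 0 0 0 0 0 0;-0.4 0 0 0 0 0 0;0 0 0 0 0 0 0"

```text
t: 7.25
ee_pos: [0.501, -0.121, 0.0467]
tcp_rot: [0.02, 0.999, -0.001, 0.031]
force: [-0.6, -0.4, -2.8]
gripper_width: 0.0171
```

```bash
python3 -c "
from h import *
foot(88,-140,10)"
```

```text
foot now rack [   5.4 -141.9] under z 11.4 yaw-rack -0.0025
t 7.25 pos [ 0.501  -0.121   0.0467] F [-0.56 -0.36 -2.81] M [0.09 0.1  0.01] w 0.0171
shift [-2.059  0.044  0.162] turn [-0.009  0.011 -0.016]
```

>>> apply_moves --moves "-0.4 0.01 0.03 0 0 0 0;-0.4 0.01 0.03 0 0 0 0;-0.4 0.01 0.03 0 0 0 0;-0.4 0.01 0.03 0 0 0 0;-0.4 0 0.03 0 0 0 0;0 0 0 0 0 0 0"

```text
t: 7.85
ee_pos: [0.5759, -0.1234, 0.0428]
tcp_rot: [0.02, 0.999, -0.002, 0.025]
force: [0.3, -0.1, -1.4]
gripper_width: 0.017
```

```bash
python3 -c "
from h import *
foot(88,-120,10)"
```

```text
foot now rack [  80.3 -141.7] under z 7.5 yaw-rack -0.0036
t 7.85 pos [ 0.5759 -0.1234  0.0428] F [ 0.3  -0.09 -1.43] M [0.01 0.1  0.02] w 0.017
shift [-0.194  0.532 -0.054] turn [-0.018 -0.07  -0.023]
```

>>> apply_moves --moves "-0.2 0.2 -0.05 -0.02 -0.07 -0.02 0;0 0.3 0 0 0 0 0;0 0.3 0 0 0 0 0;0 0 0 0 0 0 0"

```text
t: 8.25
ee_pos: [0.5804, -0.0882, 0.0443]
tcp_rot: [0.018, 0.999, 0.0, 0.027]
force: [-0.4, 0.0, -2.3]
gripper_width: 0.0174
```

```bash
python3 -c "
from h import *
foot(88,-90,10)"
```

```text
foot now rack [  83.5 -105.8] under z 9.0 yaw-rack 0.0006
t 8.25 pos [ 0.5804 -0.0882  0.0443] F [-0.35  0.02 -2.35] M [0.01 0.07 0.02] w 0.0174
shift [-0.114  0.397 -0.019] turn [ 0.007 -0.041  0.003]
```

```bash
cat > s.py <<'E'
from h import *
import time
foot(88,-60,10)
E
echo
```

>>> apply_moves --moves "-0.1 0.15 -0.02 0 -0.04 0 0;0 0.15 0 0 0 0 0;0 0.12 0 0 0 0 0;0 0 0 0 0 0 0"

```text
t: 8.65
ee_pos: [0.5842, -0.0697, 0.0455]
tcp_rot: [0.018, 0.999, -0.001, 0.029]
force: [0.4, -0.0, -1.2]
gripper_width: 0.0171
```

```bash
python3 s.py
```

```text
foot now rack [ 86.6 -87.1] under z 10.2 yaw-rack 0.0016
t 8.65 pos [ 0.5842 -0.0697  0.0455] F [ 0.42 -0.02 -1.23] M [-0.02  0.09 -0.01] w 0.0171
shift [-0.036  0.682  0.007] turn [ 0.    -0.007  0.011]
```

>>> apply_moves --moves "0 0.12 0 0 0 0 0;0 0 0 0 0 0 0"

```text
t: 8.85
ee_pos: [0.5842, -0.065, 0.0455]
tcp_rot: [0.018, 0.999, -0.001, 0.029]
force: [-0.1, 0.5, -1.7]
gripper_width: 0.0169
```

```bash
python3 s.py
```

```text
foot now rack [ 86.5 -82.4] under z 10.2 yaw-rack 0.0011
t 8.85 pos [ 0.5842 -0.065   0.0455] F [-0.13  0.48 -1.74] M [ 0.04  0.07 -0.03] w 0.0169
shift [-0.038  0.565  0.006] turn [-0.003 -0.008  0.008]
```

>>> apply_moves --moves "0 0.14 0 0 0 0 0;0 0 0 0 0 0 0"

```text
t: 9.05
ee_pos: [0.5844, -0.0595, 0.0454]
tcp_rot: [0.018, 0.999, -0.001, 0.029]
force: [-0.1, -0.0, -1.5]
gripper_width: 0.017
```

```bash
python3 s.py
```

```text
foot now rack [ 86.5 -77. ] under z 10.1 yaw-rack 0.0003
t 9.05 pos [ 0.5844 -0.0595  0.0454] F [-0.09 -0.05 -1.47] M [0.01 0.11 0.08] w 0.017
shift [-0.038  0.425  0.005] turn [-0.005 -0.009  0.002]
```

>>> apply_moves --moves "0 0.14 0 0 0 0 0;0 0 0 0 0 0 0"

```text
t: 9.25
ee_pos: [0.5841, -0.0559, 0.0454]
tcp_rot: [0.02, 0.999, -0.002, 0.029]
force: [-0.8, -2.6, -1.0]
gripper_width: 0.0173
```

```bash
python3 s.py
```

```text
foot now rack [ 86.  -73.9] under z 10.1 yaw-rack -0.0032
t 9.25 pos [ 0.5841 -0.0559  0.0454] F [-0.76 -2.61 -1.03] M [-0.54  0.08 -0.15] w 0.0173
shift [-0.049  0.337  0.003] turn [-0.025 -0.017 -0.02 ]
```

Contact at foot y −74 is too early to be the post alone, so the ring sits between the blade and the post. I'll back off slightly and pull gently.

>>> apply_moves --moves "0 -0.06 0 0.02 0 0.02 0;0.25 0 -0.016 0 0 0 0;0.25 0 -0.016 0 0 0 0;0 0 0 0 0 0 0"

```text
t: 9.65
ee_pos: [0.5639, -0.0569, 0.0455]
tcp_rot: [0.021, 0.999, -0.003, 0.029]
force: [-0.5, -1.7, -2.3]
gripper_width: 0.0171
```

```bash
python3 s.py
```

```text
foot now rack [ 65.8 -75.9] under z 10.2 yaw-rack -0.0055
t 9.65 pos [ 0.5639 -0.0569  0.0455] F [-0.48 -1.65 -2.33] M [-0.14  0.2  -0.12] w 0.0171
shift [-0.551  0.383  0.036] turn [-0.038 -0.006 -0.035]
```

>>> apply_moves --moves "0 -0.04 0 0 0 0 0;0.15 0 -0.01 0 0 0 0;0.15 0 -0.01 0 0 0 0;0 0 0 0 0 0 0"

```text
t: 10.05
ee_pos: [0.5522, -0.0571, 0.0458]
tcp_rot: [0.02, 0.999, -0.003, 0.031]
force: [-0.3, -0.6, -1.8]
gripper_width: 0.0172
```

```bash
python3 s.py
```

```text
foot now rack [ 54.2 -76.3] under z 10.5 yaw-rack -0.0041
t 10.05 pos [ 0.5522 -0.0571  0.0458] F [-0.34 -0.58 -1.81] M [-0.08  0.14 -0.09] w 0.0172
shift [-0.841  0.398  0.063] turn [-0.027  0.009 -0.026]
```

>>> apply_moves --moves "0.2 0 -0.013 0 0 0 0;0.2 0 -0.013 0 0 0 0;0 0 0 0 0 0 0"

```text
t: 10.35
ee_pos: [0.5351, -0.0561, 0.046]
tcp_rot: [0.02, 0.999, -0.002, 0.031]
force: [0.1, 0.5, -1.6]
gripper_width: 0.0169
```

```bash
python3 s.py
```

```text
foot now rack [ 37.1 -76. ] under z 10.7 yaw-rack -0.0038
t 10.35 pos [ 0.5351 -0.0561  0.046 ] F [ 0.12  0.49 -1.61] M [0.02 0.13 0.01] w 0.0169
shift [-1.269  0.391  0.095] turn [-0.025  0.013 -0.024]
```

>>> apply_moves --moves "0.25 0 -0.017 0 0 0 0;0.25 0 -0.017 0 0 0 0;0.25 0 -0.017 0 0 0 0;0.25 0 -0.017 0 0 0 0;0.25 0 -0.017 0 0 0 0;0.25 0 -0.017 0 0 0 0;0.25 0 -0.017 0 0 0 0;0.25 0 -0.017 0 0 0 0;0.25 0 -0.017 0 0 0 0;0 0 0 0 0 0 0"

```text
t: 11.35
ee_pos: [0.4556, -0.053, 0.0504]
tcp_rot: [0.02, 0.999, -0.002, 0.027]
force: [-0.2, -0.3, -2.5]
gripper_width: 0.0173
```

```bash
python3 s.py; python3 -c "
from h import *
f=grab_frame('side');g=grab_frame('scene')
A=cv2.resize(f[190:280,260:350],(400,400),interpolation=2);B=cv2.resize(g[210:300,220:310],(400,400),interpolation=2)
cv2.imwrite('pics/s5.png',np.hstack([A,B]))"
```

```text
foot now rack [-42.5 -75.6] under z 15.1 yaw-rack -0.0022
t 11.35 pos [ 0.4556 -0.053   0.0504] F [-0.21 -0.26 -2.49] M [ 0.03  0.11 -0.  ] w 0.0173
shift [-3.25   0.391  0.3  ] turn [-0.027 -0.044 -0.013]
```

View pics/s5.png

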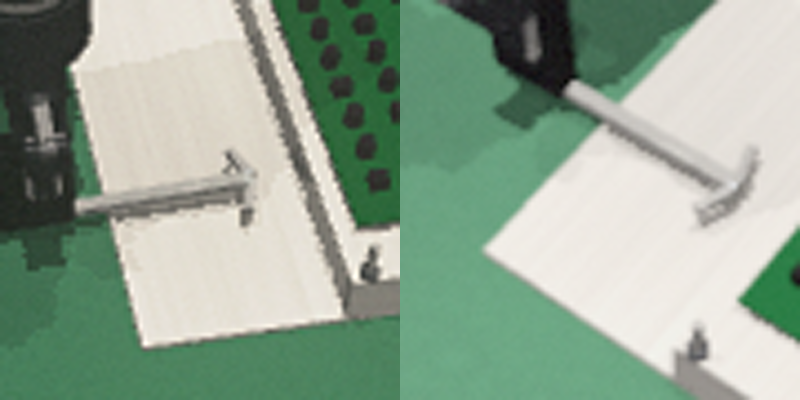

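```bash
python3 -c "
from h import *
k=400/90
def t(sd,sc,q0):
  f=lambda q:np.concatenate([((proj('side',wld(RK,q))[0]-[260,190]+.5)*k-sd),((proj('scene',wld(RK,q))[0]-[220,210]+.5)*k+[400,0]-sc)])
  s=least_squares(f,q0);print(s.x.round(1),s.fun.round(1))
t([254,178],[744,186],[-22,-141,20]);t([231,153],[755,152],[-30,-114,20]);t([247,222],[700,222],[-30,-168,20]);t([77,207],[573,84],[-140,-141,20])"
```

```text
[-36.3 -72.3  20.6] [-0.4 -0.7 -0.1  0.7]
[-45.4 -48.7  19.7] [ 0.5  1.   0.2 -0.9]
[-46.6 -99.    8.5] [-0.1 -0.1 -0.   0.1]
[-155.4  -74.5   19.7] [-1.3 -2.4 -0.4  2.4]
```

No ring came out: the front plate is bare around the foot, which is at side-crop (250,180). The prong either slipped past the ring or rode high. I'll re-enter lower and keep the blade lightly against the ring while pulling.

>>> apply_moves --moves "0 -0.4 0 -0.03 -0.04 -0.01 0;0 -0.45 0.15 0 0 0 0;0 0 0 0 0 0 0"

```text
t: 11.75
ee_pos: [0.4572, -0.0871, 0.0444]
tcp_rot: [0.019, 0.999, -0.0, 0.031]
force: [0.4, -1.1, -1.3]
gripper_width: 0.0174
```

```bash
python3 -c "
from h import *
foot(88,-112,8)"
```

```text
foot now rack [ -39.7 -109.5] under z 9.1 yaw-rack -0.0011
t 11.75 pos [ 0.4572 -0.0871  0.0444] F [ 0.38 -1.11 -1.33] M [0.01 0.13 0.01] w 0.0174
shift [-3.184 -0.063  0.226] turn [ 0.005  0.017 -0.007]
```

>>> apply_moves --moves "-0.4 -0.01 0.03 0 0 0 0;-0.4 -0.01 0.03 0 0 0 0;-0.4 -0.01 0.03 0 0 0 0;-0.4 -0.01 0.03 0 0 0 0;-0.4 -0.01 0.03 0 0 0 0;-0.4 -0.01 0.03 0 0 0 0;-0.4 0 0.02 0 0 0 0;0 0 0 0 0 0 0"

```text
t: 12.55
ee_pos: [0.5642, -0.0825, 0.044]
tcp_rot: [0.016, 0.999, 0.008, 0.027]
force: [0.6, -0.2, -2.0]
gripper_width: 0.0168
```

```bash
python3 -c "
from h import *
foot(88,-90,8)"
```

```text
foot now rack [  67.1 -100.2] under z 8.7 yaw-rack 0.0045
t 12.55 pos [ 0.5642 -0.0825  0.044 ] F [ 0.58 -0.23 -2.  ] M [ 0.02  0.14 -0.03] w 0.0168
shift [-0.521  0.266  0.049] turn [ 0.109 -0.048  0.024]
```

>>> apply_moves --moves "-0.25 0 0.02 0.1 -0.05 0.02 0;-0.27 0 0.02 0 0 0 0;0 0.2 0 0 0 0 0;0 0 0 0 0 0 0"

```text
t: 12.95
ee_pos: [0.5826, -0.0707, 0.043]
tcp_rot: [0.017, 0.999, 0.001, 0.027]
force: [-0.4, 0.9, -2.7]
gripper_width: 0.017
```

```bash
python3 -c "
from h import *
foot(88,-80,8)"
```

```text
foot now rack [ 85.  -87.8] under z 7.7 yaw-rack 0.004
t 12.95 pos [ 0.5826 -0.0707  0.043 ] F [-0.37  0.86 -2.68] M [0.08 0.09 0.01] w 0.017
shift [-0.075  0.207 -0.003] turn [ 0.025 -0.039  0.025]
```

>>> apply_moves --moves "-0.07 0.1 0 0.02 -0.04 0.02 0;0 0.13 0 0 0 0 0;0 0 0 0 0 0 0"

```text
t: 13.25
ee_pos: [0.5839, -0.0595, 0.0431]
tcp_rot: [0.017, 0.999, -0.0, 0.029]
force: [-0.4, -0.0, -1.9]
gripper_width: 0.0173
```

```bash
python3 s.py
```

```text
foot now rack [ 85.9 -76.7] under z 7.8 yaw-rack 0.003
t 13.25 pos [ 0.5839 -0.0595  0.0431] F [-0.45 -0.03 -1.9 ] M [0.06 0.12 0.05] w 0.0173
shift [-0.056  0.427 -0.052] turn [ 0.003 -0.014  0.02 ]
```

>>> apply_moves --moves "0 0.08 0 0 0 0 0;0 0 0 0 0 0 0"

```text
t: 13.45
ee_pos: [0.5835, -0.0561, 0.0431]
tcp_rot: [0.017, 0.999, -0.001, 0.029]
force: [-0.2, 0.5, -2.8]
gripper_width: 0.017
```

```bash
python3 s.py
```

```text
foot now rack [ 85.4 -73.2] under z 7.8 yaw-rack 0.0033
t 13.45 pos [ 0.5835 -0.0561  0.0431] F [-0.15  0.46 -2.82] M [0.02 0.12 0.05] w 0.017
shift [-0.069  0.341 -0.052] turn [-0.    -0.018  0.022]
```

>>> apply_moves --moves "-0.05 0.12 0 0 0 0.02 0;0 0 0 0 0 0 0"

```text
t: 13.65
ee_pos: [0.5858, -0.0514, 0.0432]
tcp_rot: [0.019, 0.999, -0.001, 0.029]
force: [0.9, 0.5, -0.8]
gripper_width: 0.0174
```

```bash
python3 s.py
```

```text
foot now rack [ 87.5 -69. ] under z 7.9 yaw-rack -0.0006
t 13.65 pos [ 0.5858 -0.0514  0.0432] F [ 0.92  0.47 -0.82] M [0.08 0.07 0.08] w 0.0174
shift [-0.015  0.223 -0.051] turn [-0.003 -0.018 -0.004]
```

>>> apply_moves --moves "0 0.13 0 0 0 0 0;0 0 0 0 0 0 0"

```text
t: 13.85
ee_pos: [0.586, -0.046, 0.0432]
tcp_rot: [0.019, 0.999, -0.001, 0.029]
force: [-0.4, 0.8, -1.7]
gripper_width: 0.017
```

```bash
python3 s.py
```

```text
foot now rack [ 87.6 -63.6] under z 7.9 yaw-rack -0.0011
t 13.85 pos [ 0.586  -0.046   0.0432] F [-0.45  0.78 -1.65] M [ 0.03  0.15 -0.01] w 0.017
shift [-0.013  0.086 -0.053] turn [-0.003 -0.018 -0.007]
```

>>> apply_moves --moves "0 0.13 0 0 0 0 0;0 0 0 0 0 0 0"

```text
t: 14.05
ee_pos: [0.5862, -0.0404, 0.0431]
tcp_rot: [0.019, 0.999, -0.001, 0.029]
force: [-0.6, -0.1, -2.3]
gripper_width: 0.0171
```

```bash
python3 s.py
```

```text
foot now rack [ 87.5 -58. ] under z 7.8 yaw-rack -0.0012
t 14.05 pos [ 0.5862 -0.0404  0.0431] F [-0.63 -0.1  -2.26] M [ 0.03  0.08 -0.03] w 0.0171
shift [-0.015 -0.053 -0.053] turn [-0.003 -0.019 -0.008]
```

>>> apply_moves --moves "0 0.13 0 0 0 0 0;0 0 0 0 0 0 0"

```text
t: 14.25
ee_pos: [0.5863, -0.0347, 0.0431]
tcp_rot: [0.019, 0.999, -0.001, 0.029]
force: [0.1, 0.4, -0.9]
gripper_width: 0.0169
```

```bash
python3 s.py
```

```text
foot now rack [ 87.5 -52.4] under z 7.8 yaw-rack -0.0012
t 14.25 pos [ 0.5863 -0.0347  0.0431] F [ 0.06  0.43 -0.88] M [0.02 0.13 0.01] w 0.0169
shift [-0.017 -0.195 -0.054] turn [-0.003 -0.02  -0.008]
```

>>> apply_moves --moves "0 0.1 0 0 0 0 0;0 0 0 0 0 0 0"

```text
t: 14.45
ee_pos: [0.5865, -0.0303, 0.0431]
tcp_rot: [0.019, 0.999, -0.001, 0.028]
force: [-0.1, 0.2, -1.7]
gripper_width: 0.0172
```

```bash
python3 s.py
```

```text
foot now rack [ 87.4 -47.9] under z 7.8 yaw-rack -0.0011
t 14.45 pos [ 0.5865 -0.0303  0.0431] F [-0.06  0.22 -1.69] M [-0.01  0.08  0.01] w 0.0172
shift [-0.018 -0.305 -0.054] turn [-0.004 -0.02  -0.007]
```

>>> apply_moves --moves "0 0.1 0 0 0 0 0;0 0 0 0 0 0 0"

```text
t: 14.65
ee_pos: [0.5864, -0.0271, 0.043]
tcp_rot: [0.02, 0.999, -0.002, 0.028]
force: [-0.0, -0.3, -1.1]
gripper_width: 0.017
```

```bash
python3 s.py
```

```text
foot now rack [ 87.3 -44.9] under z 7.7 yaw-rack -0.0023
t 14.65 pos [ 0.5864 -0.0271  0.043 ] F [-0.04 -0.33 -1.12] M [-0.21  0.07 -0.15] w 0.017
shift [-0.023 -0.386 -0.057] turn [-0.015 -0.024 -0.015]
```

```bash
python3 -c "
from h import *
c=get_calibration('wrist');print(np.round(c['cam_to_world'],3),c['fovy'],c['cx'],c['cy'])
s=get_state();print(np.round(s['joint_positions'],2),s['t'])
foot(-25,-65,8)"
```

```text
[[ 0.04   0.943  0.33   0.507]
 [ 0.999 -0.037 -0.016 -0.023]
 [-0.003  0.33  -0.944  0.182]
 [ 0.     0.     0.     1.   ]] 59.72774663901536 287.64994762714156 214.8107018684313
[ 0.26  0.94 -0.51  1.85  0.91  0.53  0.66] 14.65
foot now rack [ 87.3 -44.9] under z 7.7 yaw-rack -0.0023
t 14.65 pos [ 0.5864 -0.0271  0.043 ] F [-0.04 -0.33 -1.12] M [-0.21  0.07 -0.15] w 0.017
shift [ 2.8   -0.518 -0.165] turn [-0.015 -0.024 -0.015]
```

>>> apply_moves --moves "0 -0.4 0 0 0 0 0;0 -0.4 0 0 0 0 0;0 0 0 0 0 0 0;0.4 0 -0.02 0 0 0 0;0.4 0 -0.02 0 0 0 0;0.4 0 -0.02 0 0 0 0;0.4 0 -0.02 0 0 0 0;0.4 0 -0.02 0 0 0 0;0.4 0 -0.02 0 0 0 0;0.4 0 -0.02 0 0 0 0;0.4 0 -0.02 0 0 0 0;0.4 0 -0.02 0 0 0 0;0.3 0 -0.02 0 0 0 0;0 0 0 0 0 0 0"

```text
t: 16.05
ee_pos: [0.4344, -0.0595, 0.0428]
tcp_rot: [0.025, 0.999, 0.0, 0.03]
force: [-0.7, 0.2, -1.5]
gripper_width: 0.0171
```

```bash
python3 -c "
from h import *
foot(-75,-210,20)"
```

```text
foot now rack [-63.4 -84.3] under z 7.5 yaw-rack -0.0125
t 16.05 pos [ 0.4344 -0.0595  0.0428] F [-0.71  0.16 -1.51] M [ 0.01  0.12 -0.05] w 0.0171
shift [ 0.23  -3.188 -0.334] turn [ 0.01   0.003 -0.084]
```

>>> apply_moves --moves "0 0 -0.6 0 0 -0.08 0;0.1 -0.8 0 0 0 0 0;0.1 -0.8 0 0 0 0 0;0 -0.8 0 0 0 0 0;0 -0.8 0 0 0 0 0;0 0 0 0 -0.95 0 0;0 0 0 0 -0.95 0 0;0 0 0 0 -0.95 0 0;0 0 0 0 -0.95 0 0;0 0 0 0 0 0 0"

```text
t: 17.05
ee_pos: [0.395, -0.1863, 0.051]
tcp_rot: [-0.0, 0.995, -0.016, 0.098]
force: [-0.5, 0.3, -2.9]
gripper_width: 0.017
```

```bash
python3 -c "
from h import *
s=get_state();print(s['t'],np.round(s['ee_pos'],3),np.round(s['joint_positions'],2))
c=get_calibration('wrist');f=grab_frame('wrist');cv2.imwrite('pics/wr.png',f);print(np.round(c['cam_to_world'],3))
np.save('wc.npy',c['cam_to_world'])
for P in [(0,0,35),(0,-172,35),(0,0,5),(0,-172,5),(45,-33,5),(45,-33,19)]: print(P,proj('w',wld(RK,P),c)[0].round())
cv2.imwrite('pics/v6.png',cv2.rotate(f,cv2.ROTATE_180))
d=cv2.absdiff(grab_frame('side'),cv2.imread('pics/side0.png')).max(2)[175:262,268:350]
n,l,st,ce=cv2.connectedComponentsWithStats((d>45).astype('u1'));print([(x.tolist(),y.round().tolist()) for x,y in zip(st[1:],ce[1:]) if x[4]>8])"
```

```text
17.05 [ 0.395 -0.186  0.051] [ 0.75  0.91 -0.65  2.42  2.11  0.54 -0.19]
[[ 0.004  0.888  0.46   0.297]
 [ 0.999  0.012 -0.031 -0.181]
 [-0.033  0.459 -0.888  0.177]
 [ 0.     0.     0.     1.   ]]
(0, 0, 35) [558. 530.]
(0, -172, 35) [330. 517.]
(0, 0, 5) [535. 486.]
(0, -172, 5) [327. 474.]
(45, -33, 5) [480. 511.]
(45, -33, 19) [487. 531.]
[]
```

>>> apply_moves --moves "-0.65 0 -0.05 0 0 0 0;-0.65 0 -0.05 0 0 0 0;-0.65 0 -0.05 0 0 0 0;0 0 0 0 -0.95 0 0;0 0 0 0 -0.95 0 0;0 0 0 0 -0.95 0 0;0 0 0 0 0 0 0"

```text
t: 17.85
ee_pos: [0.4721, -0.1878, 0.0629]
tcp_rot: [-0.015, 0.973, -0.031, 0.227]
force: [-1.8, -0.2, -2.7]
gripper_width: 0.0173
```

```bash
cat > v.py <<'E'
from h import *
s=get_state();print(s['t'],np.round(s['ee_pos'],3),np.round(s['tcp_rot'],3),np.round(s['joint_positions'],2))
c=get_calibration('wrist');f=grab_frame('wrist');cv2.imwrite('pics/wr.png',f);print(np.round(c['cam_to_world'],3))
np.save('wc.npy',c['cam_to_world'])
for P in [(0,0,35),(0,-172,35),(0,0,5),(0,-172,5),(45,-33,5),(45,-33,19)]: print(P,proj('w',wld(RK,P),c)[0].round())
cv2.imwrite('pics/v6.png',cv2.rotate(f,cv2.ROTATE_180))
E
python3 v.py
```

```text
17.85 [ 0.472 -0.188  0.063] [-0.015  0.973 -0.031  0.227] [ 0.83  1.01 -0.81  2.44  2.41  0.8  -0.37]
[[-0.014  0.74   0.673  0.345]
 [ 0.998  0.056 -0.041 -0.182]
 [-0.068  0.671 -0.739  0.16 ]
 [ 0.     0.     0.     1.   ]]
(0, 0, 35) [553. 401.]
(0, -172, 35) [329. 381.]
(0, 0, 5) [536. 363.]
(0, -172, 5) [328. 344.]
(45, -33, 5) [474. 383.]
(45, -33, 19) [479. 399.]
```

```bash
python3 -c "
import cv2
f=cv2.imread('pics/wr.png')[320:420,260:560];f=cv2.resize(cv2.convertScaleAbs(f,alpha=1.6,beta=10),None,fx=2.6,fy=2.6,interpolation=2)
cv2.imwrite('pics/v6.png',cv2.flip(f,0))"
```

```text
(no output)
```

View pics/v6.png

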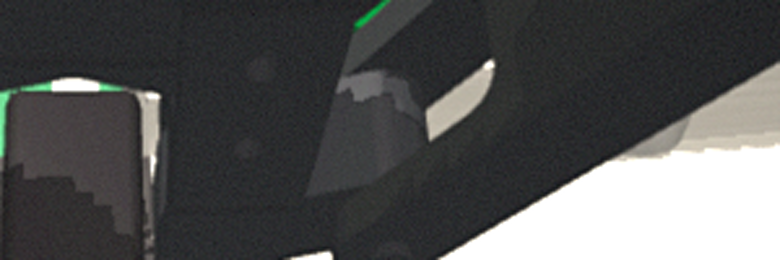

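```bash
cat > ray.py <<'E'
from h import *
c=get_calibration('wrist');M=np.load('wc.npy');f=210/np.tan(np.radians(c['fovy']/2))
def g(cr,z):
    u=np.array([260+cr[0]/2.6,320+(260-cr[1])/2.6]);d=M[:3,:3]@np.array([(u[0]-c['cx'])/f,(u[1]-c['cy'])/f,1])
    p=M[:3,3]+d*(z-M[2,3])/d[2];return loc(RK,p).round(1)
for cr,z in [((655,158),.005),((625,158),.005),((680,147),.005),((690,115),.019),((690,118),.005),((750,147),.005),((610,160),.005)]:print(cr,z,g(cr,z))
E
python3 ray.py; python3 - <<'E'
import cv2
f=cv2.imread('pics/wr.png')
print(f[340:400:3,512].tolist());print(f[340:400:3,522].tolist());print(f[340:400:3,545].tolist())
E
```

```text
(655, 158) 0.005 [ -2.4 -20.9]
(625, 158) 0.005 [ -0.8 -29.6]
(680, 147) 0.005 [  3.1 -10.4]
(690, 115) 0.019 [ -4.1 -16.4]
(690, 118) 0.005 [21.5  1.8]
(750, 147) 0.005 [-0.9  9.8]
(610, 160) 0.005 [ -1.2 -34.5]
[[221, 232, 238], [215, 228, 234], [219, 231, 237], [216, 229, 235], [214, 228, 234], [220, 231, 236], [147, 159, 166], [80, 87, 89], [83, 88, 91], [81, 88, 91], [20, 20, 17], [22, 20, 19], [18, 14, 13], [20, 22, 19], [20, 17, 17], [18, 17, 17], [20, 17, 19], [18, 17, 17], [20, 19, 17], [19, 21, 19]]
[[221, 233, 238], [212, 227, 233], [220, 232, 238], [214, 229, 234], [213, 226, 232], [216, 229, 234], [191, 209, 218], [146, 158, 166], [110, 121, 125], [83, 90, 92], [75, 80, 82], [67, 71, 74], [17, 16, 14], [21, 19, 18], [21, 16, 18], [18, 15, 15], [18, 17, 16], [21, 21, 17], [16, 18, 15], [15, 14, 12]]
[[219, 230, 235], [219, 231, 236], [215, 228, 233], [217, 230, 236], [215, 227, 233], [213, 227, 232], [212, 227, 232], [175, 190, 199], [109, 120, 124], [110, 119, 123], [94, 103, 106], [94, 102, 107], [94, 103, 107], [95, 101, 106], [95, 103, 106], [98, 107, 112], [25, 26, 26], [20, 18, 18], [20, 19, 19], [18, 18, 18]]
```

The wrist view shows a grey steel ring edge at crop (610–690,115–158), just inside the front edge. Its centre works out at about (14, −25) mm, in front of the post. I'll nudge it left with the prong from a shallow depth, then hook it from the left side.

```bash
python3 -c "
from h import *
foot(-50,-100,25)"
```

```text
foot now rack [ -18.5 -202. ] under z 29.0 yaw-rack 0.0527
t 17.9 pos [ 0.4749 -0.1876  0.0643] F [ 1.1   0.37 -1.25] M [ 0.16  0.61 -0.05] w 0.0173
shift [ 0.543  2.766 -0.367] turn [-0.352  2.669  0.459]
```

>>> apply_moves --moves "0 0 -0.3 0 0.95 0 0;0 0 -0.3 0 0.95 0 0;0 0 0 0 0.95 0 0;0 0 0 0 0 0 0"

```text
t: 18.3
ee_pos: [0.4596, -0.1931, 0.0738]
tcp_rot: [-0.018, 0.995, -0.046, 0.082]
force: [0.5, -0.2, -2.2]
gripper_width: 0.0175
```

```bash
python3 -c "
from h import *
foot(-50,-100,25)"
```

```text
foot now rack [ -33.6 -206.4] under z 38.5 yaw-rack 0.0652
t 18.3 pos [ 0.4596 -0.1931  0.0738] F [ 0.5  -0.21 -2.19] M [0.12 0.22 0.03] w 0.0175
shift [0.237 2.918 0.025] turn [-0.579  0.707  0.502]
```

>>> apply_moves --moves "0.08 0.7 0 -0.58 0.7 0.5 0;0.08 0.7 0.1 0 0 0 0;0.08 0.7 0.1 0 0 0 0;0 0.7 0 0 0 0 0;0 0 0 0 0 0 0"

```text
t: 18.8
ee_pos: [0.4628, -0.0962, 0.0639]
tcp_rot: [-0.005, 0.997, -0.031, 0.073]
force: [-0.1, 0.1, -1.7]
gripper_width: 0.0169
```

```bash
python3 -c "
from h import *
foot(-20,-90,8)"
```

```text
foot now rack [ -33.8 -112.6] under z 28.6 yaw-rack 0.0418
t 18.8 pos [ 0.4628 -0.0962  0.0639] F [-0.13  0.12 -1.75] M [ 0.11  0.23 -0.03] w 0.0169
shift [-0.299  0.722  0.519] turn [-0.392  0.584  0.321]
```

>>> apply_moves --moves "0 0.3 0.1 -0.39 0.58 0.32 0;0 0 0 0 0 0 0;0 0.3 0.2 -0.15 0.2 0.12 0;0 0 0 0 0 0 0"

```text
t: 19.2
ee_pos: [0.4666, -0.0808, 0.0555]
tcp_rot: [0.017, 0.999, -0.007, 0.036]
force: [0.6, 0.1, -2.1]
gripper_width: 0.017
```

```bash
python3 -c "
from h import *
foot(-20,-90,8)"
```

```text
foot now rack [ -30.5 -102.4] under z 20.2 yaw-rack 0.0021
t 19.2 pos [ 0.4666 -0.0808  0.0555] F [ 0.59  0.09 -2.15] M [0.06 0.1  0.05] w 0.017
shift [-0.241  0.32   0.319] turn [-0.079  0.085  0.019]
```

>>> apply_moves --moves "0 0.15 0.15 -0.08 0.08 0.02 0;0 0.15 0.15 0 0 0 0;0 0 0 0 0 0 0;-0.45 0 0.03 0 0 0 0;-0.45 0 0.03 0 0 0 0;-0.4 0 0.03 0 0 0 0;0 0 0 0 0 0 0"

```text
t: 19.9
ee_pos: [0.5217, -0.0745, 0.0445]
tcp_rot: [0.019, 0.999, -0.003, 0.033]
force: [-0.6, -0.1, -2.3]
gripper_width: 0.017
```

```bash
python3 -c "
from h import *
foot(23,-60,8)"
```

```text
foot now rack [ 24.3 -94.4] under z 9.2 yaw-rack -0.0004
t 19.9 pos [ 0.5217 -0.0745  0.0445] F [-0.59 -0.11 -2.31] M [ 0.02  0.09 -0.01] w 0.017
shift [0.035 0.858 0.026] turn [-0.025  0.039 -0.001]
```

>>> apply_moves --moves "0.03 0.2 0.03 -0.02 0.04 0 0;0 0.2 0 0 0 0 0;0 0.2 0 0 0 0 0;0 0.2 0 0 0 0 0;0 0 0 0 0 0 0"

```text
t: 20.4
ee_pos: [0.5178, -0.04, 0.0431]
tcp_rot: [0.018, 0.999, -0.001, 0.028]
force: [0.5, -0.7, -0.9]
gripper_width: 0.0174
```

```bash
python3 -c "
from h import *
foot(23,-8,8)"
```

```text
foot now rack [ 19.2 -59.8] under z 7.8 yaw-rack 0.0014
t 20.4 pos [ 0.5178 -0.04    0.0431] F [ 0.47 -0.74 -0.85] M [ 0.01  0.04 -0.01] w 0.0174
shift [-0.097  1.299 -0.002] turn [-0.01  -0.027  0.01 ]
```

>>> apply_moves --moves "-0.08 0.15 0 0 -0.03 0 0;0 0.2 0 0 0 0 0;0 0.2 0 0 0 0 0;0 0.2 0 0 0 0 0;0 0.2 0 0 0 0 0;0 0.2 0 0 0 0 0;0 0.2 0 0 0 0 0;0 0 0 0 0 0 0"

```text
t: 21.2
ee_pos: [0.5233, 0.0193, 0.0432]
tcp_rot: [0.017, 0.999, -0.002, 0.03]
force: [1.1, -0.0, -2.1]
gripper_width: 0.0174
```

```bash
python3 -c "
from h import *
foot(-45,-8,8)"
```

```text
foot now rack [22.5 -0.3] under z 7.9 yaw-rack 0.0022
t 21.2 pos [0.5233 0.0193 0.0432] F [ 1.09 -0.05 -2.09] M [ 0.02  0.04 -0.03] w 0.0174
shift [ 1.684 -0.181 -0.105] turn [-0.012  0.006  0.016]
```

>>> apply_moves --moves "0 -0.1 0 0 0 0 0;0.4 0 -0.03 0 0 0 0;0.4 0 -0.03 0 0 0 0;0.4 0 -0.03 0 0 0 0;0.45 0 -0.03 0 0 0 0;0 0 -0.5 0 0 0 0;0 0.8 0 0 0 0 0;0 0.8 0 0 0 0 0;0 0.8 0 0 0 0 0;0 0.8 0 0 0 0 0;0 0 0 0 0 0 0"

```text
t: 22.3
ee_pos: [0.4602, 0.1414, 0.0637]
tcp_rot: [0.024, 0.999, -0.004, 0.031]
force: [-0.0, 0.7, -1.5]
gripper_width: 0.0165
```

```bash
cat > d.py <<'E'
from h import *
f=grab_frame('side');cv2.imwrite('pics/sd.png',f)
b=cv2.imread('pics/side0.png')
# plate region only
m=np.zeros(f.shape[:2],'u1');cv2.fillConvexPoly(m,proj('side',wld(RK,[(-125,-178,4.5),(-125,178,4.5),(-3,178,4.5),(-3,-178,4.5)])).astype(int),1)
d=(cv2.absdiff(f,b).max(2)>25).astype('u1')*m
n,l,st,ce=cv2.connectedComponentsWithStats(d);print([(x.tolist()) for x in st[1:] if x[4]>8])
E
python3 -c "
from h import *
foot(-40,120,8)"; python3 d.py
```

```text
foot now rack [-45.  117.7] under z 28.4 yaw-rack -0.0104
t 22.3 pos [0.4602 0.1414 0.0637] F [-0.    0.71 -1.46] M [0.   0.13 0.06] w 0.0165
shift [-0.094  0.027  0.517] turn [-0.044  0.018 -0.067]
[[273, 177, 30, 21, 283], [309, 200, 10, 11, 79]]
```

```bash
python3 -c "
from h import *
for P in [(-45,118,30),(-20,20,12),(-10,30,12),(-10,40,12)]: print(P,proj('side',wld(RK,P)).round())
f=lambda q:proj('side',wld(RK,[q[0],q[1],12]))[0]-[314,205.5]
print(least_squares(f,[-20,20]).x)
f=cv2.imread('pics/sd.png');cv2.imwrite('pics/v7.png',cv2.resize(f[165:265,265:365],None,fx=5,fy=5,interpolation=2))"
```

```text
(-45, 118, 30) [[300. 184.]]
(-20, 20, 12) [[314. 209.]]
(-10, 30, 12) [[316. 206.]]
(-10, 40, 12) [[316. 204.]]
[-17.04276271  33.69183068]
```

View pics/v7.png

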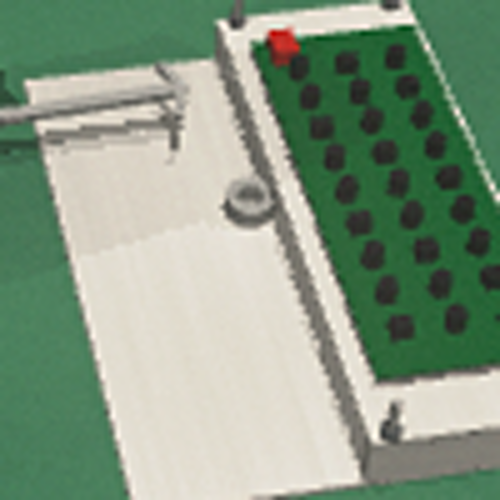

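The ring is now on the front plate at crop (250,200), i.e. rack (−17, 34) mm, close to the rack edge. I'll hook it from the left and drag it about 40 mm further out.

>>> apply_moves --moves "0 -0.35 0 -0.04 0 -0.07 0;0 -0.35 0.25 0 0 0 0;0 0 0.25 0 0 0 0;0 0 0 0 0 0 0;-0.4 0 0.03 0 0 0 0;-0.4 0 0.03 0 0 0 0;-0.4 0 0.03 0 0 0 0;-0.4 0 0.03 0 0 0 0;0 0 0 0 0 0 0"

```text
t: 23.25
ee_pos: [0.5211, 0.0822, 0.0425]
tcp_rot: [0.026, 0.999, -0.012, 0.026]
force: [0.6, 0.1, -1.8]
gripper_width: 0.0168
```

```bash
python3 -c "
from h import *
foot(20,57,8)"
```

```text
foot now rack [18.  60.1] under z 7.2 yaw-rack -0.0155
t 23.25 pos [0.5211 0.0822 0.0425] F [ 0.55  0.11 -1.82] M [ 0.1   0.06 -0.  ] w 0.0168
shift [-0.053 -0.13  -0.014] turn [-0.153 -0.044 -0.095]
```

```bash
python3 d.py;python3 -c "
from h import *
f=cv2.imread('pics/sd.png');cv2.imwrite('pics/v8.png',cv2.resize(f[165:265,265:365],None,fx=5,fy=5,interpolation=2))"
```

```text
[[271, 178, 46, 45, 596]]
```

View pics/v8.png

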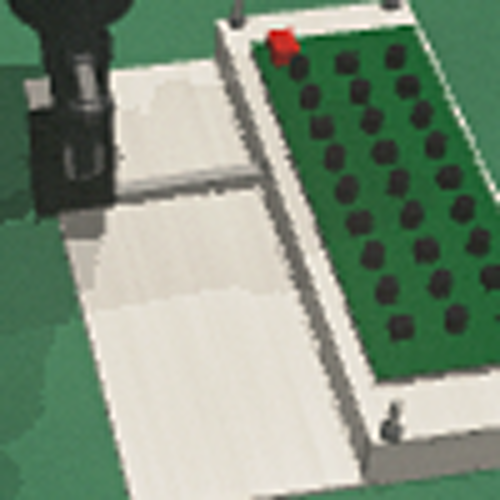

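The ring isn't on the visible plate; my insertion drifted right and shoved it back under, to roughly x 40, y ≤ 34. All 12 pictures are used, so from here I'll check numerically. I'll withdraw, re-enter at y +88 and hook it from the left.

>>> apply_moves --moves "0.3 0 0 -0.1 -0.04 -0.1 0;0.4 0 0 0 0 0 0;0.4 0 -0.03 0 0 0 0;0 0 0 0 0 0 0;0 0.5 0 0 0 0 0;0 0.3 0 0 0 0 0;0 0 0 0 0 0 0"

```text
t: 24.0
ee_pos: [0.4689, 0.1101, 0.042]
tcp_rot: [0.019, 0.999, -0.007, 0.025]
force: [0.8, 0.8, -2.5]
gripper_width: 0.017
```

```bash
python3 -c "
from h import *
foot(-30,95,8)";python3 d.py
```

```text
foot now rack [-35.3  87.9] under z 6.7 yaw-rack -0.0017
t 24.0 pos [0.4689 0.1101 0.042 ] F [ 0.78  0.81 -2.49] M [ 0.07  0.09 -0.02] w 0.017
shift [-0.133  0.171 -0.027] turn [-0.094 -0.063 -0.006]
[[276, 188, 31, 15, 189]]
```

>>> apply_moves --moves "0 0.17 -0.04 -0.09 -0.06 0 0;0 0 0 0 0 0 0;-0.4 0 0.03 0 0 0 0;-0.4 0 0.03 0 0 0 0;-0.4 0 0.03 0 0 0 0;0 0 0 0 0 0 0"

```text
t: 24.65
ee_pos: [0.5181, 0.106, 0.042]
tcp_rot: [0.022, 0.999, -0.006, 0.028]
force: [0.6, -0.6, -1.9]
gripper_width: 0.0172
```

```bash
python3 -c "
from h import *
foot(86,92,8)"
```

```text
foot now rack [14.1 85. ] under z 6.7 yaw-rack -0.0066
t 24.65 pos [0.5181 0.106  0.042 ] F [ 0.59 -0.57 -1.87] M [-0.01  0.07  0.01] w 0.0172
shift [-1.795  0.163  0.067] turn [-0.075 -0.024 -0.04 ]
```

>>> apply_moves --moves "-0.37 0.08 0.01 -0.06 -0.02 -0.04 0;-0.37 0.06 0.02 0 0 0 0;-0.37 0.06 0.02 0 0 0 0;-0.37 0.05 0.02 0 0 0 0;-0.37 0.05 0.02 0 0 0 0;0 0 0 0 0 0 0"

```text
t: 25.25
ee_pos: [0.5865, 0.1087, 0.0408]
tcp_rot: [0.019, 1.0, -0.006, 0.023]
force: [3.3, 0.6, 0.6]
gripper_width: 0.0171
```

```bash
python3 -c "
from h import *
foot(86,60,7.5)"
```

```text
foot now rack [82.3 90.9] under z 5.5 yaw-rack -0.0018
t 25.25 pos [0.5865 0.1087 0.0408] F [3.31 0.6  0.64] M [ 0.13 -0.34  0.  ] w 0.0171
shift [-0.095 -0.778 -0.037] turn [-0.079 -0.089 -0.008]
```

>>> apply_moves --moves "-0.08 -0.1 -0.04 -0.08 -0.08 0 0;0 -0.2 0 0 0 0 0;0 -0.2 0 0 0 0 0;0 -0.2 0 0 0 0 0;0 0 0 0 0 0 0"

```text
t: 25.75
ee_pos: [0.5845, 0.0736, 0.0412]
tcp_rot: [0.019, 0.999, -0.003, 0.027]
force: [-0.4, -1.2, -2.6]
gripper_width: 0.0167
```

```bash
python3 -c "
from h import *
foot(86,20,7.5)"
```

```text
foot now rack [81.6 55.7] under z 5.9 yaw-rack -0.002
t 25.75 pos [0.5845 0.0736 0.0412] F [-0.42 -1.18 -2.64] M [-0.05  0.07 -0.03] w 0.0167
shift [-0.114 -0.899 -0.029] turn [-0.039 -0.041 -0.011]
```

>>> apply_moves --moves "-0.1 -0.15 -0.03 -0.04 -0.04 -0.01 0;0 -0.2 0 0 0 0 0;0 -0.2 0 0 0 0 0;0 -0.2 0 0 0 0 0;0 0 0 0 0 0 0"

```text
t: 26.25
ee_pos: [0.5874, 0.0407, 0.0426]
tcp_rot: [0.019, 0.999, -0.0, 0.03]
force: [-0.3, -0.8, -2.2]
gripper_width: 0.0174
```

```bash
python3 -c "
from h import *
foot(86,14,7.5)"
```

```text
foot now rack [85.7 23.2] under z 7.3 yaw-rack -0.0001
t 26.25 pos [0.5874 0.0407 0.0426] F [-0.26 -0.8  -2.24] M [0.04 0.12 0.02] w 0.0174
shift [-0.007 -0.23  -0.004] turn [ 0.007  0.002 -0.001]
```

>>> apply_moves --moves "0 -0.1 0 0 0 0 0;0 -0.1 0 0 0 0 0;0 0 0 0 0 0 0"

```text
t: 26.55
ee_pos: [0.5872, 0.0329, 0.0428]
tcp_rot: [0.018, 0.999, 0.001, 0.03]
force: [0.2, -0.2, -2.2]
gripper_width: 0.0172
```

```bash
python3 -c "
from h import *
foot(86,14,7.5)"
```

```text
foot now rack [85.8 15.5] under z 7.5 yaw-rack 0.0006
t 26.55 pos [0.5872 0.0329 0.0428] F [ 0.16 -0.23 -2.24] M [0.04 0.14 0.01] w 0.0172
shift [-0.005 -0.035 -0.001] turn [0.017 0.005 0.003]
```

>>> apply_moves --moves "0.15 0 -0.008 0 0 0 0;0.2 0 -0.01 0 0 0 0;0.2 0 -0.01 0 0 0 0;0.2 0 -0.01 0 0 0 0;0.2 0 -0.01 0 0 0 0;0 0 0 0 0 0 0"

```text
t: 27.15
ee_pos: [0.5444, 0.0353, 0.0425]
tcp_rot: [0.017, 0.999, 0.001, 0.03]
force: [-0.2, -0.6, -3.1]
gripper_width: 0.0171
```

```bash
python3 -c "
from h import *
foot(0,16,7)"
```

```text
foot now rack [43.  16.6] under z 7.2 yaw-rack 0.0025
t 27.15 pos [0.5444 0.0353 0.0425] F [-0.16 -0.59 -3.07] M [ 0.05  0.12 -0.02] w 0.0171
shift [ 1.074 -0.003 -0.058] turn [ 0.017 -0.006  0.016]
```

>>> apply_moves --moves "0.15 0 -0.006 0 0 0.01 0;0.2 0 -0.008 0 0 0 0;0.2 0 -0.008 0 0 0 0;0.2 0 -0.008 0 0 0 0;0.2 0 -0.008 0 0 0 0;0 0 0 0 0 0 0"

```text
t: 27.75
ee_pos: [0.5055, 0.0379, 0.0425]
tcp_rot: [0.018, 0.999, 0.002, 0.031]
force: [0.0, -0.4, -2.7]
gripper_width: 0.0169
```

```bash
python3 -c "
from h import *
foot(-60,16,7)"; python3 d.py
```

```text
foot now rack [ 4.  17.5] under z 7.2 yaw-rack 0.0007
t 27.75 pos [0.5055 0.0379 0.0425] F [ 0.02 -0.43 -2.67] M [0.02 0.09 0.01] w 0.0169
shift [ 1.598 -0.034 -0.095] turn [0.032 0.014 0.003]
[[271, 178, 51, 48, 667]]
```

```bash
python3 -c "
from h import *
p=proj('side',wld(RK,[(-18,-4,12),(-18,-25,5),(-2,17,13)]));print(p.round(1))
f=cv2.imread('pics/sd.png');b=cv2.imread('pics/side0.png');d=cv2.absdiff(f,b).max(2)[196:236,296:330]
print('\n'.join(''.join(' .:#'[min(v//22,3)] for v in r) for r in d))"
```

```text
[[316.7 214.1]
 [318.2 220.6]
 [320.1 208.4]]
                                  
                                  
                                  
                                  
                                  
                                  
                       .          
                      ..          
                       ..         
                        .         
                      ..          
                ...::: #..        
          ...::::::::: :..        
    ....::::::::.:###### ..       
..::::::::::#######:::##          
::::::###########:::::.:.         
################::#####:.  .      
##########... .:::###### : .      
####.....      .#:###### . .      
...            :#.:.  #..:        
               ###::::.:##        
               .##########        
                #########:        
                 :#######         
                   ::::
```

The ring shows as an annulus in the side-image difference beside the blade, so it is hooked. I'll keep pulling.

>>> apply_moves --moves "0.15 0 -0.008 0 0 0 0;0.2 0 -0.01 0 0 0 0;0.2 0 -0.01 0 0 0 0;0.2 0 -0.01 0 0 0 0;0.2 0 -0.01 0 0 0 0;0.2 0 -0.01 0 0 0 0;0 0 0 0 0 0 0"

```text
t: 28.5
ee_pos: [0.4656, 0.0411, 0.0423]
tcp_rot: [0.02, 0.999, 0.004, 0.036]
force: [0.6, 0.5, -2.9]
gripper_width: 0.0168
```

```bash
python3 d.py; python3 -c "
from h import *
foot(-60,16,7)
f=cv2.imread('pics/sd.png');b=cv2.imread('pics/side0.png');d=cv2.absdiff(f,b).max(2)[200:230,280:330]
print('\n'.join(''.join(' .:#'[min(v//22,3)] for v in r) for r in d))"
```

```text
[[280, 202, 33, 20, 287]]
foot now rack [-35.1  18.8] under z 7.1 yaw-rack -0.003
t 28.55 pos [0.4665 0.0411 0.0424] F [ 0.8  -0.11 -2.03] M [0.06 0.12 0.02] w 0.0174
shift [ 0.621 -0.081 -0.044] turn [ 0.059  0.086 -0.024]
                                                  
                                                  
                          ..                      
                         .#:.                     
                          ##:.                    
                          ##::.                   
                          ###::.                  
                         ..##::.                  
                    ...::....:::                  
              ...:::.::.:::####:                  
        ...::::.:.:::#########::.                 
  ....:::.::.:.:##############:#                  
:::::.::::###########.::...###::                  
:::::##############:::####::..:.                  
#################..::######::###                  
##########......  ..:######.:###                  
#.....            :#::#..##.:##                   
                  ###::.:.::###                   
                   ####:::###..                   
                   ##########                     
                   .#######:                      
                     :###:.
```

>>> apply_moves --moves "-0.08 0.05 0 0 0 0 0;-0.04 0 -0.5 0 0 0 0;-0.04 0 -0.5 0 0 0 0;-0.04 0 -0.5 0 0 0 0;0 0 0 0 0 0 0;0 -0.9 0 0 0 0 0;0 -0.9 0 0 0 0 0;0 -0.9 0 0 0 0 0;0 -0.9 0 0 0 0 0;0 -0.9 0 0 0 0 0;0 -0.9 0 0 0 0 0;0 -0.9 0 0 0 0 0;0 -0.9 0 0 0 0 0;0 -0.9 0 0 0 0 0;0 0 0 0 0 0 0"

```text
t: 30.05
ee_pos: [0.4664, -0.2933, 0.0917]
tcp_rot: [0.022, 0.999, 0.008, 0.039]
force: [-0.3, -0.7, -2.9]
gripper_width: 0.0175
```

```bash
python3 d.py; python3 -c "
from h import *
plan([.459,-.3386,.085],-.06)
f=lambda q:proj('side',wld(RK,[q[0],q[1],12]))[0]-[304.0,216.5]
print(least_squares(f,[-20,20]).x)
"
```

```text
[[271, 176, 50, 90, 2685], [319, 214, 18, 46, 76], [322, 229, 4, 7, 9], [320, 237, 5, 10, 18], [323, 248, 7, 13, 23]]
t 30.1 pos [ 0.467  -0.2899  0.0919] F [ 0.27  0.13 -3.04] M [ 0.03  0.14 -0.07] w 0.0168
shift [ 0.163 -1.228  0.134] turn [0.149 0.121 0.128]
[-58.35975823  -7.12783676]
```

>>> apply_moves --moves "0.08 -0.6 0 0.15 0.12 0.13 0;0.08 -0.6 0 0 0 0 0;0 0 0 0 0 0 0;0 0 0.5 0 0 0 0;0 0 0.4 0 0 0 0;0 0 0 0 0 0 0"

```text
t: 30.7
ee_pos: [0.4629, -0.332, 0.0513]
tcp_rot: [0.027, 0.999, 0.002, 0.03]
force: [-0.2, 0.8, -1.0]
gripper_width: 0.017
```

```bash
python3 -c "
from h import *
plan([.459,-.3386,.037],-.06)"
```

```text
t 30.7 pos [ 0.4629 -0.332   0.0513] F [-0.18  0.77 -1.02] M [ 0.03  0.2  -0.06] w 0.017
shift [ 0.109 -0.173  0.351] turn [0.038 0.005 0.035]
```

>>> apply_moves --moves "0.05 -0.1 0.15 0.04 0 0.03 0;0 0 0.15 0 0 0 0;0 0 0.07 0 0 0 0;0 0 0 0 0 0 0"

```text
t: 31.1
ee_pos: [0.4632, -0.3334, 0.0367]
tcp_rot: [0.028, 0.999, -0.001, 0.031]
force: [-0.3, 0.2, -1.2]
gripper_width: 0.017
```

```bash
python3 -c "
from h import *
plan([.459,-.3386,.0353],-.06)"
```

```text
t 31.1 pos [ 0.4632 -0.3334  0.0367] F [-0.3   0.22 -1.24] M [-0.11  0.3  -0.05] w 0.017
shift [ 0.1   -0.136  0.03 ] turn [0.002 0.016 0.029]
```

>>> apply_moves --moves "0 0 0.04 0 0 0 0;0 0 0 0 0 0 0;0 0 0 0 0 0 0.15;0 0 0 0 0 0 0.3;0 0 0 0 0 0 0.5;0 0 0 0 0 0 0.7;0 0 0 0 0 0 0.8;0 0 0 0 0 0 0.8;0 0 -0.3 0 0 0 0.8;0 0 -0.6 0 0 0 0.8;0 0 -0.8 0 0 0 0.8;0 0 -0.9 0 0 0 0.8;0 0 -0.9 0 0 0 0.8;0 0 0 0 0 0 0.8"

```text
t: 32.5
ee_pos: [0.4553, -0.3317, 0.1854]
tcp_rot: [0.027, 0.999, -0.001, 0.033]
force: [1.1, 0.2, -0.2]
gripper_width: 0.0689
```

```bash
python3 - <<'E'
from h import *
s=get_state();print(s['t'],np.round(s['ee_pos'],3),s['force'],s['gripper_width'])
b=cv2.imread('pics/side0.png');b2=cv2.imread('pics/scene0.png')
f=grab_frame('side');g=grab_frame('scene')
for n,A,B in(('side',f,b),('scene',g,b2)):
    d=(cv2.absdiff(A,B).max(2)>40).astype('u1');nn,l,st,ce=cv2.connectedComponentsWithStats(d)
    print(n,[x.tolist() for x in st[1:] if x[4]>25])
    for P in[(-58,-7,12)]:print('ring exp',proj(n,wld(RK,P)).round(1))
    q=wld(PR,[(140,0,6),(133,27,6),(133,-27,6),(25,0,6),(-25,-9,0)]);print('probe0',proj(n,q).round().tolist())
d=cv2.absdiff(f,b).max(2)[204:228,292:316];print('\n'.join(''.join(' .:#'[min(v//22,3)] for v in r) for r in d))
# blade/foot brightness around original probe, scene & side
gr=f[300:340,275:360].astype(int);w=gr.min(2)
print('\n'.join(''.join(' .:#'[min(max(v-70,0)//35,3)] if v>70 else ('o' if gr[i,j].max()<55 else ' ') for j,v in enumerate(r)) for i,r in enumerate(w)))
E
```

```text
32.5 [ 0.455 -0.332  0.185] [ 1.11982503  0.23236603 -0.23523928] 0.0688645585112877
side [[0, 0, 167, 79, 4504], [115, 0, 5, 10, 28], [53, 26, 28, 15, 48], [0, 28, 86, 143, 5458], [99, 53, 5, 24, 64], [174, 52, 21, 40, 236], [115, 79, 212, 220, 10932], [105, 81, 61, 51, 1323], [88, 90, 21, 90, 491], [263, 114, 14, 6, 38], [20, 163, 29, 36, 355], [56, 187, 15, 5, 34], [145, 241, 5, 12, 34], [155, 256, 44, 23, 188], [283, 306, 70, 27, 423]]
ring exp [[304.1 216.5]]
probe0 [[351.0, 320.0], [345.0, 311.0], [351.0, 331.0], [305.0, 326.0], [285.0, 333.0]]
scene [[0, 0, 236, 317, 19833], [287, 0, 13, 16, 98], [317, 0, 4, 8, 29], [109, 29, 13, 32, 244], [56, 40, 36, 35, 380], [163, 54, 181, 87, 2998], [300, 232, 12, 6, 36], [160, 290, 63, 70, 405], [215, 339, 17, 20, 75]]
ring exp [[304.7 231.9]]
probe0 [[221.0, 352.0], [227.0, 340.0], [209.0, 360.0], [184.0, 320.0], [167.0, 310.0]]
#####################. .
#####################.. 
#####################.. 
#####################.. 
#####################. .
#####################.  
#####################.. 
#####################.. 
###########
[... 2368 characters left out ...]
         oooooooooooooooooooo :###################:....                   .##       
         ooooooooooooooooooooo :#############:..                           .#:       
          oooooooooooooooooooo #######:::..                                :#:       
          oooooooooooooooooooo ::::.                                       :#:       
          oooooooooooooooooooo                                             :#:       
          oooooooooooooooooooo                                             ...       
          ooooooooooooooooo                                                          
           ooooooooo                                                                 
           oo
```

>>> apply_moves --moves "0 0 0 0 0 0 0.8;0 0 0 0 0 0 0.8;0 0 0 0 0 0 0.8"

```text
t: 32.9
ee_pos: [0.4508, -0.3309, 0.179]
tcp_rot: [0.027, 0.999, 0.001, 0.027]
force: [-0.1, 0.1, -0.9]
gripper_width: 0.0684
```

```bash
python3 - <<'E'
from h import *
g=grab_frame('scene')
d=cv2.absdiff(g,cv2.imread('pics/scene0.png')).max(2)[220:244,290:320];print('\n'.join(''.join(' .:#'[min(v//22,3)] for v in r) for r in d))
y,x=np.nonzero(d>30);c=np.array([290+(x.min()+x.max())/2,220+(y.min()+y.max())/2]);print(c)
print(least_squares(lambda q:proj('scene',wld(RK,[q[0],q[1],12]))[0]-c,[-50,0]).x)
E
```

```text
...            
             .:::..           
            .:####:           
          ...######..         
          ..:##::##..         
         .....    :....       
          :...    ...#.       
         .#:...    .#:        
          ###:....:##:        
          .##########.        
           .########.         
              :##:.           
                              
                              
                              
                              
                              
                              
[306. 232.]
[-55.27356828  -5.25893146]
```

The ring lies on the plate at about (−55, −5) mm and the probe stands free. I'm handing the job in.

```bash
python3 -c "
from bench import *
print(close_job())"
```

```text
the job is handed in; nothing more can be done
None
```

I dragged the ring out onto the front plate, set the probe back down on the bench close to where it started, and handed the job in at about 33 s. The hand-in gave no verdict.

**What happened:** It took several tries.
- **Feeling in from the right:** contact came at the ring with the post behind it. The post's axis is at about y −34 mm. The first pull lost the ring part-way.
- **Nudging from the front:** this slid the ring onto the plate, but my next insertion drifted sideways and pushed it back under the shelf.
- **Hooking from the left:** this brought it out cleanly.

**Last checks:**
- **Ring:** the scene camera puts it fully on the plate, at about x −55, y −5 mm in the rack frame. In the last side frame the arm or its shadow covered that spot, so it could not confirm this. An earlier side frame, before the probe was lifted away, gave −58, −7.
- **Probe:** the side frame showed it standing upright on its blade, released, about 0.15 m clear of the plate.
- **Bystanders:** there was no image change around the meter or fan. The screwdriver overlapped an area changed by the arm and its shadow, so it was not checked separately, but the probe and gripper stayed well away from it once the approach was over.
- **Forces:** sideways force against the ring and post peaked at about 2.6 N in the readings I took. The foot brushed the rack's base plate once at roughly 3 N. I only read forces between moves, so brief peaks are not covered.

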